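Clear the tube holder's bed and hold its sprung jaw open at the length mark

ROBOT

A 6-joint arm with a two-finger parallel gripper is mounted at the origin on a cart in front of the work surface, level with it; the furniture and walls round the work are solid. World frame = base frame: x ahead of the robot, y to its left, z up, the work surface at z = 0. Lengths are in mm, angles in degrees, forces in N, time in s.
With the tool pointing down it reaches from about 300 to 850 mm from the base axis. Payload 4.2 kg.
Tool frame: the origin (TCP) lies midway between the tips of the shut fingers; the grasp point (between the pads) lies 19 mm behind it; z points along the fingers, y is the line along which they close (so a half turn about z gives the same grasp; the last joint's range is limited). The gripper opens to 91 mm and grips with 3 to 60 N. Pads are 32 mm wide; open, the fingers measure 118 mm over their backs; the gripper's body (76 mm by 178 mm) begins 60 mm behind the grasp point.
Start: joints at [68.812, 18.312, 89.639, -0, 72.044, -1.146], TCP at [197.061, 540.194, 213.976] pointing down, gripper open.
Joint ranges: [-177.97, 177.97], [-48.28, 115.42], [12.27, 149.76], [-77.06, 257.06], [2.81, 150.46], [-146.56, 146.56]. Speed limits (degrees/s): [147.25, 147.25, 180, 180, 180, 180].

INTERFACE

Orientations are given as [roll, pitch, yaw] about the fixed x, y, z axes, in that order (R = Rz(yaw) Ry(pitch) Rx(roll)).
In Python, from workcell import env gives the robot as it stands.
- The arm moves only by the shell command python3 -m jog 'ROWS' [FORCE]. ROWS is a JSON object of lists of equal length, an entry for each row: "jaw": the finger opening in mm, from 0 to 91.2; "slide": the shift along the tool's x, y, z in units of 30 mm (1.0 is 30 mm), a list of three; "spin": the turn about the tool's z in units of 8 degrees (1.0 is 8 degrees). In form: {"jaw": [jaw, ...], "slide": [[dx, dy, dz], ...], "spin": [spin, ...]}. A call has 1 to 10 rows; each row shifts and turns the commanded pose from where the row before left it, along the tool's axes as they then stand; what a row does not reach is not made up. A row lasts 1/10 s, in which the tool goes at most 50 mm and 8.59 degrees, less where a joint would pass 70% of its speed; a pose out of reach is approached as far as the arm can. A call is refused whole if a number of a shift passes 1 or a number of a turn 1, either way. A call with a gripper value outside its range is refused whole. The fingers move at their own pace and stop on an object; FORCE is the grip in N (left out, the last holds). Time passes only in rows, so rows that do not move let the fingers close. It gives the time, the measured TCP pose, the force, the opening and the grip force at its end, in the units of the state.
- env.state(): the state, without advancing time (a new reading comes with each control period).
- env.grab_frame(name): name is "scene" or "top" or "wrist"; returns the picture (400x640x3 uint8, red, green, blue); there is no depth.
- env.camera_model(name): a dict with "fx", "fy", "cx", "cy" (pixels), "camera_from_world" (4x4, takes a point from world to camera coordinates). Camera axes: x right, y up, looking along -z (the intrinsics and any distortion apply to the point x, -y, -z); pixel columns grow to the right and rows downward; lengths in mm; the calibration is good to about 2 mm. A picture is of the moment at which its call begins: read the wrist's pose just before it. camera_model takes no time and is no camera call; for the wrist camera it gives the pose at the moment of the call.
- env.job_done(): hands the job in; it is judged then, once.
The state is a dict: "time_s": time; "qpos": joint angles; "qvel": joint speeds; "effort": joint torques, N m; "ee_pos": TCP position; "ee_rot": TCP orientation; "force": force on the tool from outside, world axes, zero at the start; "torque": the same for the moment, N m; "gripper_width": finger opening in mm; "gripper_force": force on a finger pad.
Only numpy, scipy, OpenCV 4.12 (cv2) and the standard library are available. Lean on these libraries where they do the work, as an engineer would, in place of code of your own. Each camera call takes 0.05 s, during which the arm holds its last target. There are 200 camera calls.

TASK

The next tube is about to be laid in the sprung tube holder: with the scraper block (not the fingers) sweep all five loose turnings off the bed between the jaws into the trough along its front edge, then put the block back down on the bench, clear of the holder. Then take the black handle on the moving jaw, pull the jaw out on its telescoping rod against the spring until its pointer stands at the red mark on the scale, and finish holding it still there, because it springs shut when let go. Leave the other things on the bench where they are.

Things in the scene. Friction and masses are not known exactly. Their poses are not given: they have to be found in the camera images.
- holder: green tube holder with a dark steel bed, fixed to the bench; origin under it at bench level, +y along the rod the way the jaw is pulled out, +x away from the robot (turned up to 0.2 rad), z up. Bed plate: x -105 to 95, y -180 to 180 mm, top 72 mm above the bench. Behind the swept ground: barrel in two saddles, x 20 to 70, y -182 to -20 mm, 125 mm high
- bed (a point): middle of the stretch of bed to be swept, on its top; axes as the holder's. The jaws stand 80 mm (fixed one, -y) and 82 mm (moving one, shut, +y) from it, both 122 mm above the bench. The turnings start within 25 mm of it in x, 60 mm in y. Saddles begin 82 mm from it towards +x; the bed's front edge is 42 mm from it towards -x
- trough (a point): middle of the floor of the trough along the bed's whole front edge; axes as the holder's. Inside it is 48 mm wide in x and 354 mm long in y; floor 46 mm, front lip and end walls 68 mm above the bench (4 mm lower than the bed, so that the block can pass over)
- jaw (a joint): how far the moving jaw is drawn out, m: 0 shut, 0.085 at its end stop; slides along the holder's +y. The spring in the barrel pulls it shut with about 4.5 N at 0, rising 1.5 N per 10 mm (12 N at 0.05); it never stays out by itself
- handle (a point): middle of the upright round black handle on the moving jaw, 24 mm diameter, 46 mm tall, 150 mm above the bench, where to grip; moves with the jaw; axes as the holder's. The jaw's top lies 33 mm below it. The jaw's block is 50 x 36 mm; its arm reaches 108 mm from the handle towards -x over the bed
- pointer (a point): tip of the small yellow pointer on the far left corner of the moving jaw, 118 mm above the bench; moves with the jaw; axes as the holder's
- mark (a point): middle of the near edge of the red length mark, a clip 8 mm wide along y, clamped fast on the scale rail behind the jaw (rail top 115 mm high); set anew for each tube, 35 to 65 mm along the holder's +y from the pointer with the jaw shut; axes as the holder's. The pointer is at the mark when its tip lies within the clip's 8 mm width along y, best at its middle
- scraper: scraper block, hardwood with a brass edge all round its foot, 96 mm long (its y), 26 mm thick (its x; 24 mm at the wood), 52 mm tall, about 0.2 kg, standing on the brass edge; origin in the middle of its underside, z up. Grasp it across its thickness at the wood, 18 to 50 mm up
- chip_0: bright curled metal turning, about 18 mm across and 6 to 10 mm high, lying loose on the bed; origin under its middle
- chip_1: bright curled metal turning, about 18 mm across and 6 to 10 mm high, lying loose on the bed; origin under its middle
- chip_2: bright curled metal turning, about 18 mm across and 6 to 10 mm high, lying loose on the bed; origin under its middle
- chip_3: bright curled metal turning, about 18 mm across and 6 to 10 mm high, lying loose on the bed; origin under its middle
- chip_4: bright curled metal turning, about 18 mm across and 6 to 10 mm high, lying loose on the bed; origin under its middle
- tube_a: light steel tube, 35 mm diameter, 210 mm long, lying on the bench; bystander
- tube_b: dark steel tube, 29 mm diameter, 200 mm long, lying on the bench; bystander
- tin: round green tin, 70 mm diameter, 28 mm high; bystander
- pliers: blue-handled pliers, 193 mm long; bystander
- marker: white marker pen with a black cap, 136 mm long; bystander

How it is judged (in metres and radians):
On the way, in this order (a step that is already met when the one before it is completed fails the run):
1. all five turnings lie in the trough (z of each of chip_0, chip_1, chip_2, chip_3, chip_4 in the frame of trough below 0.015 m and x of chip_0 in the frame of trough between -0.024 and 0.027 m and y of chip_0 in the frame of trough between -0.18 and 0.18 m and x of chip_1 in the frame of trough between -0.024 and 0.027 m and y of chip_1 in the frame of trough between -0.18 and 0.18 m and x of chip_2 in the frame of trough between -0.024 and 0.027 m and y of chip_2 in the frame of trough between -0.18 and 0.18 m and x of chip_3 in the frame of trough between -0.024 and 0.027 m and y of chip_3 in the frame of trough between -0.18 and 0.18 m and x of chip_4 in the frame of trough between -0.024 and 0.027 m and y of chip_4 in the frame of trough between -0.18 and 0.18 m), for 0.2 s.
2. the scraper block is put down on the bench, clear of the holder, and let go (height (world z) of scraper below 0.02 m and contact force between scraper and holder below 0.05 N and contact force between the fingers and scraper below 0.05 N and linear speed of scraper below 0.03 m/s), for 0.2 s.
3. the jaw is pulled out until the pointer is at the red mark, held by the fingers (y of pointer in the frame of mark between -0.004 and 0.004 m and contact force between the fingers and jaw above 3 N and value of joint jaw above 0.025 m and velocity of joint jaw between -0.01 and 0.01 m/s), for 0.5 s.
At the end, for the whole second after the job is handed in: the fingers hold the jaw (more than 3 N of contact) still, drawn out with its pointer within 4 mm of the middle of the red mark along the scale; all five turnings lie in the trough below the bed; the scraper block rests on the bench, not touching the holder nor the fingers (all of step 1 and all of step 2 and all of step 3); the arm keeps its last pose, push and grip.
It fails at once if a turning was pushed with the fingers instead of the scraper block (contact force between the fingers and chip_0 above 0.5 N or contact force between the fingers and chip_1 above 0.5 N or contact force between the fingers and chip_2 above 0.5 N or contact force between the fingers and chip_3 above 0.5 N or contact force between the fingers and chip_4 above 0.5 N).
It fails at once if another thing on the bench was moved by more than 25 mm (distance of any of tube_a, tube_b, tin, pliers, marker from where it was at the start of the episode above 0.025 m).
It also fails if it takes over 69 s, if anything falls off the work surface, if the arm or the gripper's body presses on something with over 40 N, if the wrist force passes 120 N, or if a joint passes its speed limit or range.

## Working session

There is one attempt and no reset: what is moved stays moved. The work goes in short steps, Python scripts to look and compute and a shell command to move; the robot and the scene stay as the last step left them, time stands still between calls to the robot, and variables do not carry over. Pictures are saved under pics/ and viewed, at most 10 in all, crops included, and the job is handed in when it is done.

```bash
mkdir -p pics; ls; python3 - <<'E'
from workcell import env
import cv2,json
s=env.state();print(s)
for n in("scene","top"):
    cv2.imwrite(f"pics/{n}0.png",env.grab_frame(n)[:,:,::-1]);m=env.camera_model(n);print(n,m)
E
```

```text
pics
{'time_s': 0.0, 'qpos': array([ 6.88104693e+01,  1.83517536e+01,  8.97086398e+01, -1.19962823e-03,
        7.20430834e+01, -1.14597320e+00]), 'qvel': array([-0.07029815,  0.04517173,  0.02380593,  0.05158371,  0.02443811,
        0.02181503]), 'effort': array([-1.36585633e-03, -4.12460446e+01, -2.31970417e+01,  7.24014686e-02,
        4.59524291e-02, -1.67341805e-04]), 'ee_pos': array([196.89003609, 539.68548286, 213.10401961]), 'ee_rot': array([-1.79896521e+02, -9.29207503e-04,  1.59956813e+02]), 'force': array([-0.24765127, -0.63291717, -0.32931502]), 'torque': array([0.00627959, 0.02468627, 0.03699459]), 'gripper_force': 0.0, 'gripper_width': 91.0405314931427}
scene {'fx': 440.9266243681812, 'fy': 440.9266243681812, 'cx': 322.2864986874581, 'cy': 187.36313261678657, 'camera_from_world': array([[ 8.67873459e-01, -4.96781395e-01, -1.97592061e-03,
        -4.97429101e+02],
       [ 2.20582559e-01,  3.81786190e-01,  8.97542556e-01,
        -2.47594114e+02],
       [-4.45128064e-01, -7.79389216e-01,  4.40923413e-01,
        -9.03911553e+02],
       [ 0.00000000e+00,  0.00000000e+00,  0.00000000e+00,
         1.00000000e+00]])}
top {'fx': 381.8745215772283, 'fy': 381.8745215772283, 'cx': 322.3200156790783, 'cy': 194.0156571453102, 'camera_from_world': array([[ 7.90960042e-04, -9.99980257e-01, -6.23379431e-03,
        -1.11353243e+00],
       [ 9.95526009e-01,  1.98408329e-04,  9.44876994e-02,
        -6.02177425e+02],
       [-9.44845970e-02, -6.28064037e-03,  9.95506512e-01,
        -1.17885064e+03],
       [ 0.00000000e+00,  0.00000000e+00,  0.00000000e+00,
         1.00000000e+00]])}
```

View pics/top0.png

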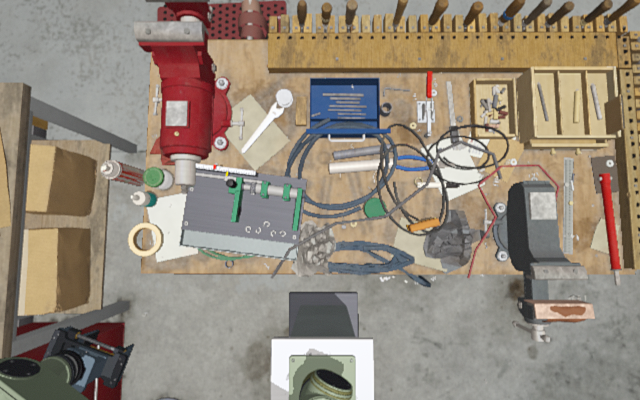

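View pics/scene0.png

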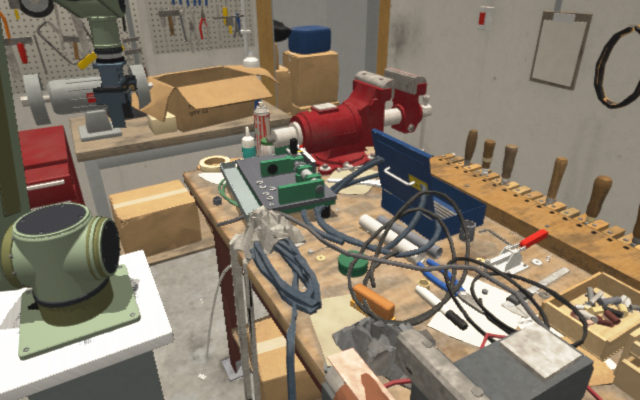

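The top view shows the holder around (240,212), the chips near (250–285,230), the tin at (374,207), and a probable scraper (orange) at (424,226). I'll zoom in on both.

```bash
python3 - <<'E'
import cv2,numpy as np
t=cv2.imread("pics/top0.png")
a=cv2.resize(t[155:265,170:320],(800,587),interpolation=cv2.INTER_CUBIC)
cv2.imwrite("pics/z1.png",a)
s=cv2.imread("pics/scene0.png")
b=cv2.resize(t[130:280,300:460],(400,375),interpolation=cv2.INTER_CUBIC)
c=cv2.resize(s[200:350,310:470],(400,375),interpolation=cv2.INTER_CUBIC)
cv2.imwrite("pics/z2.png",np.hstack([b,c]))
E
```

```text
(no output)
```

View pics/z1.png

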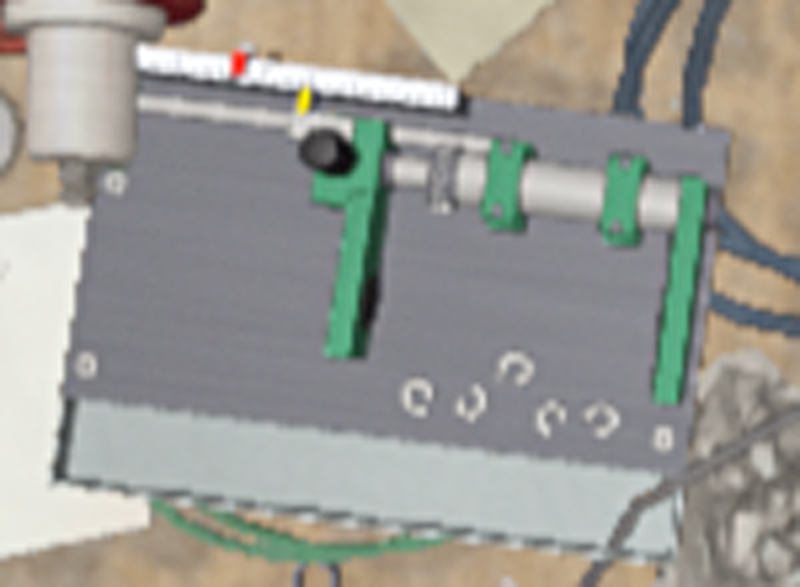

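View pics/z2.png

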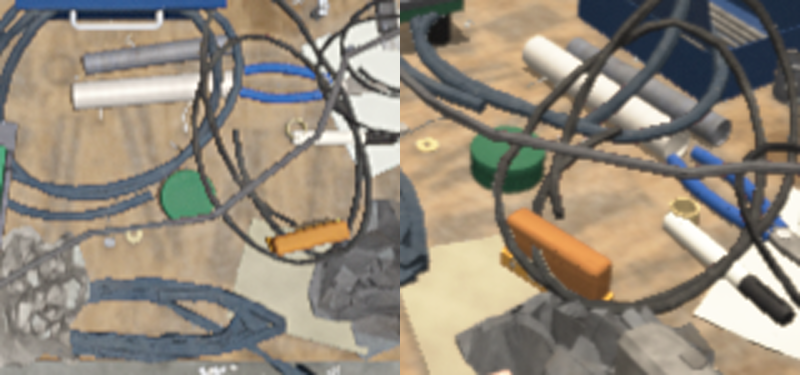

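```bash
cat > h.py <<'E'
import cv2,numpy as np
from workcell import env
def ray(m,u,v):
    T=np.array(m["camera_from_world"]);R=T[:3,:3];c=-R.T@T[:3,3]
    d=R.T@np.array([(u-m["cx"])/m["fx"],-(v-m["cy"])/m["fy"],-1.]);return c,d/np.linalg.norm(d)
def plane(m,u,v,z):
    c,d=ray(m,u,v);return c+d*(z-c[2])/d[2]
def tri(m1,p1,m2,p2):
    c,d=ray(m1,*p1);e,f=ray(m2,*p2)
    s=np.linalg.lstsq(np.stack([d,-f],1),e-c,rcond=None)[0];a=c+s[0]*d;b=e+s[1]*f
    return (a+b)/2,np.linalg.norm(a-b)
def proj(m,p):
    q=np.array(m["camera_from_world"])@np.append(p,1.);return m["cx"]-m["fx"]*q[0]/q[2],m["cy"]+m["fy"]*q[1]/q[2]
E
python3 - <<'E'
from h import *
np.set_printoptions(precision=1,suppress=True)
m=env.camera_model("top");t=cv2.imread("pics/top0.png");Z=lambda x,y:(x/5.333+169.6,y/5.333+154.6)
print("cam",ray(m,0,0)[0])
P=lambda n,x,y,z:print(n,plane(m,*Z(x,y),z))
P("bed FL",75,400,72);P("bed FR",690,470,72);P("bed BR",728,130,72)
P("handle top",325,146,173);P("pointer",304,100,118);P("mark",238,64,115)
for c in((418,398),(471,400),(515,368),(551,416),(601,421)):P("chip",*c,76)
P("jawtip mov",347,356,122);P("jawtip fix",668,404,122);P("vise R edge@150",135,140,150)
P("vise@72",135,140,72)
hsv=cv2.cvtColor(t,cv2.COLOR_BGR2HSV)
k=cv2.inRange(hsv,(8,130,120),(22,255,255));k[:,:380]=0;k[:215]=0;k[245:]=0;k[:,460:]=0
r=cv2.minAreaRect(cv2.findNonZero(k));print(r,[plane(m,*q,52)for q in cv2.boxPoints(r)],plane(m,*r[0],45))
s=cv2.imread("pics/scene0.png");cv2.imwrite("pics/z3.png",cv2.resize(s[100:240,200:360],(800,600)[:2] if 0 else (686,600),interpolation=cv2.INTER_CUBIC))
E
```

```text
cam [ 488.1   -8.4 1230.4]
bed FL [489.7 418.6  72. ]
bed FR [450.7  69.1  72. ]
bed BR [644.3  48.5  72. ]
handle top [622.2 254.7 173. ]
pointer [654.8 280.7 118. ]
mark [675.4 318.6 115. ]
chip [491.  222.9  76. ]
chip [489.9 192.9  76. ]
chip [508.  168.2  76. ]
chip [481.  147.5  76. ]
chip [478.2 119.2  76. ]
jawtip mov [513.6 252.8 122. ]
jawtip fix [487.8  77.9 122. ]
vise R edge@150 [628.4 362.5 150. ]
vise@72 [638.5 389.3  72. ]
((422.6471252441406, 224.5882568359375), (8.731282234191895, 32.98484420776367), 75.96376037597656) [array([ 506.4, -256.9,   52. ]), array([ 531. , -355.7,   52. ]), array([ 505. , -361.5,   52. ]), array([ 480.5, -262.9,   52. ])] [ 505.8 -311.    45. ]
```

View pics/z3.png

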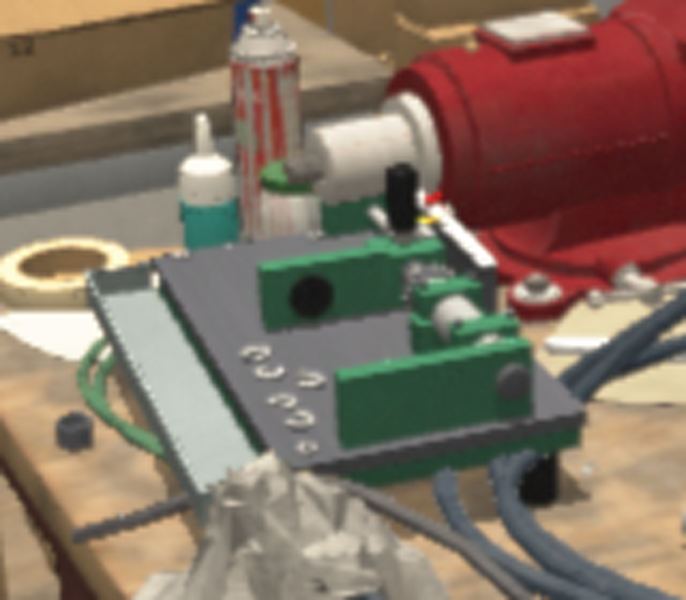

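```bash
python3 -m jog '{"jaw":[91,91,91,91,91,91,91],"slide":[[0,0,0],[0,0,0],[0,0,0],[0,0,0],[0,0,0],[0,0,0],[0,0,0]],"spin":[1,1,1,1,1,1,1]}' 20
for i in 1 2 3; do :; done
python3 -m jog '{"jaw":[91,91,91,91,91,91,91,91,91,91],"slide":[[-1,0.1,-0.1],[-1,0.1,-0.1],[-1,0.1,-0.1],[-1,0.1,-0.1],[-1,0.1,-0.1],[-1,0.1,-0.1],[-1,0.1,-0.1],[-1,0.1,-0.1],[-1,0.1,-0.1],[-1,0.1,-0.1]],"spin":[0,0,0,0,0,0,0,0,0,0]}'
python3 - <<'E'
from h import *
np.set_printoptions(precision=1,suppress=True)
a=env.camera_model("top");b=env.camera_model("scene")
Z=lambda x,y:(x/5.333+169.6,y/5.333+154.6);S=lambda x,y:(x/4.2875+199.6,y/4.2875+99.6)
print("spindle",tri(a,Z(75,200),b,S(292,172)))
print("handle",tri(a,Z(323,140),b,S(402,170)))
print("cylR end low",tri(a,Z(82,165),b,S(315,160)))
E
```

```text
time_s: 0.8
ee_pos: [196.9, 539.9, 213.5]
ee_rot: [-180.0, 0.1, 103.6]
force: [0.2, -0.6, 0.1]
gripper_width: 90.9
gripper_force: 0.0
time_s: 1.8
ee_pos: [298.5, 254.9, 243.8]
ee_rot: [-180.0, 0.0, 104.0]
force: [1.1, -0.1, 0.1]
gripper_width: 91.1
gripper_force: 0.0
spindle (array([598.7, 400.8, 129.9]), np.float64(1.4317120902065281))
handle (array([623.9, 256.9, 172.1]), np.float64(3.524315604588065))
cylR end low (array([616.3, 394.9, 138.1]), np.float64(0.04101853682528776))
```

```bash
python3 -m jog '{"jaw":[91,91,91,91,91,91,91,91,91,91],"slide":[[-1,0.1,0],[-1,0.1,0],[-1,0.1,0],[-1,0.1,0],[-1,0.1,0],[-1,0.1,0],[-1,0.1,0],[-1,0.1,0],[-1,0.1,0],[-1,0.1,0]],"spin":[0,0,0,0,0,0,0,0,0,0]}' >/dev/null
python3 -m jog '{"jaw":[91,91,91,91,91,91,91,91,91,91],"slide":[[-1,0.1,0],[-1,0.1,0],[-1,0.1,0],[-1,0.1,0],[-1,0.1,0],[-1,0.1,0],[-1,0.1,0],[-1,0.1,0],[-1,0.1,0],[0,0,0]],"spin":[0,0,0,0,0,0,0,0,0,0]}'
python3 - <<'E'
from h import *
np.set_printoptions(precision=1,suppress=True)
print(env.state()["ee_pos"],env.state()["ee_rot"])
m=env.camera_model("wrist");f=env.grab_frame("wrist")[:,:,::-1].copy();cv2.imwrite("pics/w1.png",f)
print("cam",ray(m,0,0)[0],proj(m,[506,-311,52]))
hsv=cv2.cvtColor(f,cv2.COLOR_BGR2HSV);k=cv2.inRange(hsv,(8,130,100),(22,255,255))
n,l,s,c=cv2.connectedComponentsWithStats(k)
for i in np.argsort(-s[1:,4])[:3]+1:
    r=cv2.minAreaRect(cv2.findNonZero((l==i).astype(np.uint8)));print(s[i],r)
    for q in cv2.boxPoints(r):print(q,plane(m,*q,52),plane(m,*q,0))
E
```

```text
time_s: 3.8
ee_pos: [492.0, -286.1, 242.7]
ee_rot: [-180.0, 0.0, 103.8]
force: [-0.5, 1.0, 0.5]
gripper_width: 91.1
gripper_force: 0.0
[ 492.  -286.1  242.7] [-180.     0.   103.8]
cam [ 476.5 -222.2  414.5] (np.float64(325.0810641616366), np.float64(204.65933482625087))
[ 313  165   22   84 1762] ((323.4999694824219, 206.49996948242188), (20.999996185302734, 82.99998474121094), 0.0)
[313. 248.] [ 505.1 -362.    52. ] [ 509.2 -382.1    0. ]
[313. 165.] [ 483.4 -272.7   52. ] [ 484.4 -279.9    0. ]
[334. 165.] [ 504.6 -267.5   52. ] [ 508.7 -274.     0. ]
[334. 248.] [ 527.6 -356.5   52. ] [ 534.9 -375.7    0. ]
[  97  238   37   63 1043] ((113.93717956542969, 268.8310546875), (33.856781005859375, 63.25306701660156), 6.170175075531006)
[ 93.7 298.5] [ 276.3 -481.5   52. ] [ 247.6 -518.7    0. ]
[100.5 235.6] [ 276.5 -403.4   52. ] [ 247.8 -429.4    0. ]
[134.2 239.2] [ 312.6 -398.9   52. ] [ 289.1 -424.2    0. ]
[127.4 302.1] [ 314.2 -476.9   52. ] [ 290.9 -513.5    0. ]
[523 239  17  30 158] ((532.1598510742188, 252.98455810546875), (32.99875259399414, 7.005887985229492), 66.03751373291016)
[522.3 239.3] [ 725.3 -297.4   52. ] [ 761.  -308.1    0. ]
[528.7 236.5] [ 730.9 -292.6   52. ] [ 767.3 -302.7    0. ]
[542.1 266.6] [ 758.8 -322.3   52. ] [ 799.3 -336.7    0. ]
[535.7 269.5] [ 753.1 -327.3   52. ] [ 792.8 -342.3    0. ]
```

View pics/w1.png

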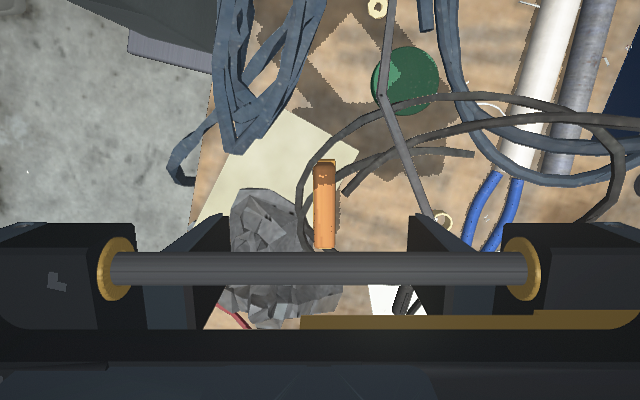

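```bash
python3 -m jog '{"jaw":[46,46,46,46,46,46,46,46],"slide":[[-0.58,0.2,0],[0,0,1],[0,0,1],[0,0,1],[0,0,1],[0,0,1],[0,0,0],[0,0,0]],"spin":[0,0,0,0,0,0,0,0]}' 30
python3 - <<'E'
from h import *
np.set_printoptions(precision=1,suppress=True)
m=env.camera_model("wrist");f=env.grab_frame("wrist")[:,:,::-1].copy();cv2.imwrite("pics/w2.png",f)
p=env.state()["ee_pos"];print(p)
hsv=cv2.cvtColor(f,cv2.COLOR_BGR2HSV);k=cv2.inRange(hsv,(8,130,100),(22,255,255))
n,l,s,c=cv2.connectedComponentsWithStats(k)
for i in np.argsort(-s[1:,4])[:3]+1:
    r=cv2.minAreaRect(cv2.findNonZero((l==i).astype(np.uint8)));print(s[i],r)
    for q in cv2.boxPoints(r):print(q,plane(m,*q,52))
E
```

```text
time_s: 4.65
ee_pos: [501.3, -297.8, 94.3]
ee_rot: [-180.0, -0.0, 104.0]
force: [-0.1, 0.2, 1.0]
gripper_width: 46.1
gripper_force: 0.0
[ 502.1 -298.5   95.4]
[ 187  310  372   19 5362] ((372.5, 319.0), (371.0, 18.0), 0.0)
[187. 328.] [ 432.5 -394.4   52. ]
[187. 310.] [ 430.3 -380.7   52. ]
[558. 310.] [ 675.3 -319.7   52. ]
[558. 328.] [ 680.8 -332.5   52. ]
[ 300  177   37   75 2505] ((318.0, 214.0), (36.0, 74.0), 0.0)
[300. 251.] [ 495.  -320.5   52. ]
[300. 177.] [ 483.7 -273.    52. ]
[336. 177.] [ 505.3 -267.6   52. ]
[336. 251.] [ 517.7 -314.8   52. ]
[301 286  34  24 793] ((317.5, 297.5), (23.0, 33.0), 90.0)
[301. 286.] [ 501.4 -344.6   52. ]
[334. 286.] [ 522.8 -339.3   52. ]
[334. 309.] [ 527.1 -355.8   52. ]
[301. 309.] [ 505.3 -361.3   52. ]
```

View pics/w2.png

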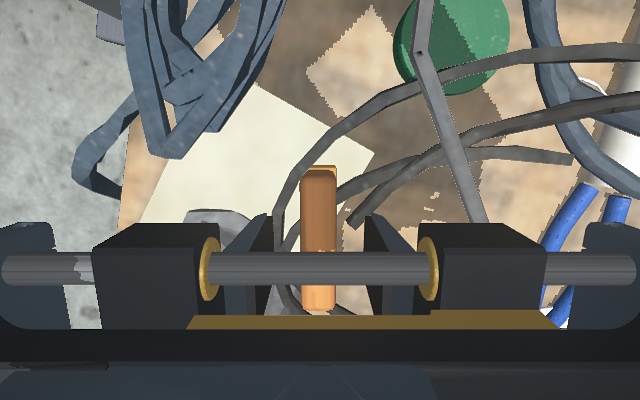

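The block sits centred between the fingers at column 318, about 15 mm off-centre lengthwise as intended.

```bash
python3 -m jog '{"jaw":[46,46,46,46,46,46,46],"slide":[[0,0,0.5],[0,0,0.5],[0,0,0.5],[0,0,0.5],[0,0,0.5],[0,0,0],[0,0,0]],"spin":[0,0,0,0,0,0,0]}'
python3 -m jog '{"jaw":[0,0,0,0,0,0,0],"slide":[[0,0,0],[0,0,0],[0,0,0],[0,0,0],[0,0,0],[0,0,0],[0,0,0]],"spin":[0,0,0,0,0,0,0]}' 45
```

```text
time_s: 5.4
ee_pos: [502.3, -299.1, 20.5]
ee_rot: [179.9, 0.1, 104.0]
force: [0.1, 0.1, 0.6]
gripper_width: 46.2
gripper_force: 0.0
time_s: 6.1
ee_pos: [501.7, -298.8, 19.6]
ee_rot: [180.0, 0.0, 104.0]
force: [-0.5, -0.1, 5.8]
gripper_width: 23.8
gripper_force: 45.0
```

```bash
python3 -m jog '{"jaw":[0,0,0,0,0,0,0,0,0,0],"slide":[[0,0,-0.4],[0,0,-0.9],[0,0,-1],[0,0,-1],[0,0,-1],[0,0,-1],[0,0,-1],[0,0,-1],[0,0,0],[0,0,0]],"spin":[0,0,0,0,1,1,0.54,0,0,0]}'
python3 -m jog '{"jaw":[0,0,0,0,0,0,0,0,0,0],"slide":[[0.5,0,0],[1,-0.05,0],[1,-0.05,0],[1,-0.05,0],[1,-0.05,0],[1,-0.05,0],[1,-0.05,0],[1,-0.05,0],[1,-0.05,0],[1,-0.05,0]],"spin":[0,0,0,0,0,0,0,0,0,0]}'
python3 -m jog '{"jaw":[0,0,0,0,0,0,0,0,0,0],"slide":[[1,0,0],[1,0,0],[1,0,0],[1,0,0],[1,0,0],[0.4,0,0],[0,0,0],[0,0,0],[0,0,0],[0,0,0]],"spin":[0,0,0,0,0,0,0,0,0,0]}'
python3 - <<'E'
from h import *
np.set_printoptions(precision=1,suppress=True)
m=env.camera_model("wrist");f=env.grab_frame("wrist")[:,:,::-1].copy();cv2.imwrite("pics/w3.png",f)
s=env.state();print(s["ee_pos"],s["ee_rot"],ray(m,0,0)[0])
print(proj(m,[503.6,164.1,72]),proj(m,[487.8,77.9,122]),proj(m,[513.6,252.8,122]))
E
```

```text
time_s: 7.1
ee_pos: [501.1, -298.4, 237.9]
ee_rot: [180.0, -0.0, 83.6]
force: [0.1, -0.5, -2.2]
gripper_width: 23.9
gripper_force: 45.0
time_s: 8.1
ee_pos: [518.0, -11.6, 236.1]
ee_rot: [-179.8, -0.0, 83.7]
force: [0.4, -0.7, -1.8]
gripper_width: 23.9
gripper_force: 45.0
time_s: 9.1
ee_pos: [537.4, 146.1, 238.0]
ee_rot: [-180.0, 0.0, 83.5]
force: [-0.6, 0.1, -1.8]
gripper_width: 24.0
gripper_force: 45.0
[537.4 146.2 238. ] [180.    0.   83.6] [544.7 211.4 409.7]
(np.float64(281.4024034413366), np.float64(169.69414150519606)) (np.float64(271.2977195337724), np.float64(275.48990501874164)) (np.float64(272.03609197216053), np.float64(64.9915578222909))
```

View pics/w3.png

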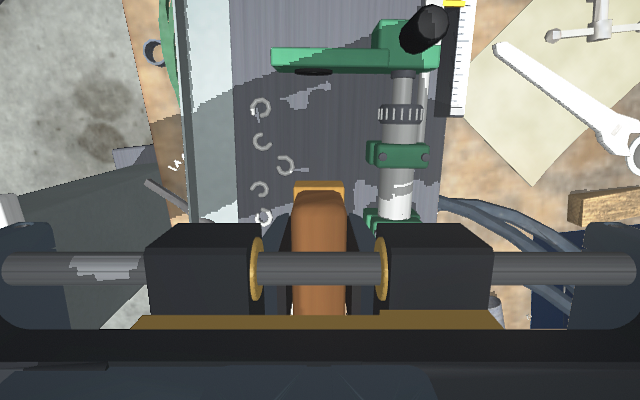

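Wrist view: chips at (260,106), (262,141), (284,165), (259,189), (264,218); moving jaw inner top edge at row ~68; bed front edge at column ~237; block brass end at rows 181–187.

```bash
python3 - <<'E'
from h import *
np.set_printoptions(precision=1,suppress=True)
m=env.camera_model("wrist");b=np.array([503.6,164.1]);a=np.radians(-6.3);R=np.array([[np.cos(a),-np.sin(a)],[np.sin(a),np.cos(a)]])
L=lambda n,u,v,z:print(n,(plane(m,u,v,z)[:2]-b)@R)
for c in((260,106),(262,141),(284,165),(259,189),(264,218)):L("chip",*c,76)
L("jaw in near",272,69,122);L("jaw in far",385,72,122);L("front edge",234,80,72);L("front edge",238,200,72)
L("saddle",367,155,125);L("brass end",319,184,218.4+12);L("brass L",294,184,230);L("brass R",344,184,230)
print("tcp",(env.state()["ee_pos"][:2]-b)@R)
L("handle top",432,15,173)
E
```

```text
chip [-17.6  59.9]
chip [-17.  28.]
chip [3.1 5.3]
chip [-21.8 -18.2]
chip [-18.  -47.6]
jaw in near [ 0.2 86.5]
jaw in far [87.9 84.1]
front edge [-41.2  83.1]
front edge [-43.8 -30.1]
saddle [75.5 20.1]
brass end [36.2 16.7]
brass L [23.1 16.6]
brass R [49.3 16.6]
tcp [ 35.6 -14.1]
handle top [106.3 111.6]
```

```bash
python3 -m jog '{"jaw":[0,0,0,0,0,0,0,0,0,0],"slide":[[0.23,0,0],[0,0,0.7],[0,0,0.8],[0,0,0.8],[0,0,0.8],[0,0,0.8],[0,0,0.5],[0,0,0.2],[0,0,0],[0,0,0]],"spin":[0.12,0,0,0,0,0,0,0,0,0]}'
python3 -m jog '{"jaw":[0,0,0,0,0],"slide":[[0,0,0.09],[0,0,0.09],[0,0,0],[0,0,0],[0,0,0]],"spin":[0,0,0,0,0]}'
```

```text
time_s: 10.15
ee_pos: [539.0, 154.3, 100.8]
ee_rot: [179.9, -0.0, 82.7]
force: [0.8, -0.2, -1.4]
gripper_width: 23.9
gripper_force: 45.0
time_s: 10.65
ee_pos: [538.3, 154.1, 94.7]
ee_rot: [180.0, -0.0, 82.7]
force: [0.1, -0.5, -2.1]
gripper_width: 23.7
gripper_force: 45.0
```

```bash
python3 -m jog '{"jaw":[0,0,0,0],"slide":[[0,0,0.06],[0,0,0],[0,0,0],[0,0,0]],"spin":[0,0,0,0]}'
python3 -m jog '{"jaw":[0,0,0,0,0,0,0,0,0,0],"slide":[[0,-0.2,0],[0,-0.25,0],[0,-0.25,0],[0,-0.25,0],[0,-0.25,0],[0,-0.25,0],[0,-0.25,0],[0,-0.25,0],[0,-0.25,0],[0,-0.25,0]],"spin":[0,0,0,0,0,0,0,0,0,0]}'
python3 - <<'E'
from h import *
f=env.grab_frame("wrist")[:,:,::-1];g=env.grab_frame("top")[:,:,::-1]
cv2.imwrite("pics/c1.png",np.hstack([f[:250,140:540],cv2.resize(g[170:295,180:330],(400,333))[:250]]))
E
```

```text
time_s: 11.05
ee_pos: [538.2, 154.0, 92.7]
ee_rot: [-180.0, -0.0, 82.7]
force: [-0.5, -0.8, -1.5]
gripper_width: 23.7
gripper_force: 45.0
time_s: 12.05
ee_pos: [464.6, 163.5, 92.8]
ee_rot: [-180.0, -0.0, 82.7]
force: [-0.3, -0.2, -2.1]
gripper_width: 23.7
gripper_force: 45.0
```

View pics/c1.png

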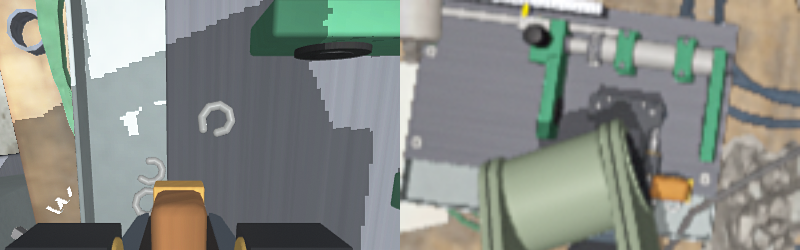

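```bash
python3 -m jog '{"jaw":[0,0,0,0,0,0,0,0,0,0],"slide":[[0,-0.25,0],[0,0,0],[0,0,-0.5],[0,0,-0.8],[0,0,-0.7],[0.5,0.7,0],[0.6,0.8,0],[0.59,0.71,0],[0,0,0],[0,0,0]],"spin":[0,0,0,0,0,0,0,0,0,0]}'
python3 -m jog '{"jaw":[0,0,0,0,0,0,0],"slide":[[0,0,0.7],[0,0,0.7],[0,0,0.4],[0,0,0.2],[0,0,0],[0,0,0],[0,0,0]],"spin":[0,0,0,0,0,0,0]}'
python3 -m jog '{"jaw":[0,0,0,0,0,0,0,0,0,0],"slide":[[0,-0.2,0],[0,-0.25,0],[0,-0.25,0],[0,-0.25,0],[0,-0.25,0],[0,-0.25,0],[0,-0.25,0],[0,-0.25,0],[0,-0.25,0],[0,-0.1,0]],"spin":[0,0,0,0,0,0,0,0,0,0]}'
```

```text
time_s: 13.15
ee_pos: [530.0, 206.1, 152.1]
ee_rot: [-179.9, 0.0, 82.7]
force: [-0.6, -0.0, -2.6]
gripper_width: 24.1
gripper_force: 45.0
time_s: 13.85
ee_pos: [530.6, 206.3, 93.5]
ee_rot: [179.9, -0.0, 82.7]
force: [0.1, -0.4, -2.0]
gripper_width: 24.3
gripper_force: 45.0
time_s: 14.85
ee_pos: [460.7, 215.0, 92.7]
ee_rot: [-180.0, 0.0, 82.7]
force: [-0.0, -0.2, -1.5]
gripper_width: 24.2
gripper_force: 45.0
```

```bash
python3 -m jog '{"jaw":[0,0,0,0,0,0,0,0,0,0],"slide":[[0,0,0],[0,0,-0.6],[0,0,-0.9],[0,0,-1],[0,0,-1],[-0.3,0.2,-1],[-0.8,0.2,-0.4],[-1,0.2,0],[-1,0.2,0],[-1,0.2,0]],"spin":[0,0,0,0,0,0,0,0,0,0]}'
python3 -m jog '{"jaw":[0,0,0,0,0,0,0,0,0,0],"slide":[[-1,0.2,0],[-1,0.2,0],[-1,0.2,0],[-1,0.2,0],[-1,0.2,0],[-1,0.2,0],[-1,0.2,0],[-1,0.2,0],[-1,0.2,0],[-1,0.2,0]],"spin":[0,0,0,0,0,0,0,0,0,0]}'
python3 -m jog '{"jaw":[0,0,0,0,0,0,0,0],"slide":[[-1,0.2,0],[-1,0.2,0],[-0.7,0.14,0],[0,0,0],[0,0,0],[0,0,0],[0,0,0],[0,0,0]],"spin":[0,0,0,-1,-1,-0.66,0,0]}'
python3 - <<'E'
from h import *
g=env.grab_frame("top")[:,:,::-1];cv2.imwrite("pics/top1.png",g)
s=env.grab_frame("scene")[:,:,::-1];cv2.imwrite("pics/scene1.png",s)
a=cv2.resize(g[180:260,180:310],None,fx=4,fy=4,interpolation=cv2.INTER_CUBIC)[:320,:480]
b=cv2.resize(s[130:230,210:290],(256,320),interpolation=cv2.INTER_CUBIC)
cv2.imwrite("pics/c2.png",np.hstack([a,b]))
E
```

```text
time_s: 15.85
ee_pos: [476.1, 88.0, 239.9]
ee_rot: [179.9, -0.0, 82.7]
force: [-0.0, -0.7, -1.5]
gripper_width: 23.7
gripper_force: 45.0
time_s: 16.85
ee_pos: [497.2, -217.6, 239.7]
ee_rot: [180.0, -0.0, 82.7]
force: [0.5, 0.0, -1.0]
gripper_width: 23.6
gripper_force: 45.0
time_s: 17.65
ee_pos: [502.8, -298.6, 239.6]
ee_rot: [-180.0, -0.0, 103.8]
force: [-0.6, 0.4, -1.6]
gripper_width: 23.5
gripper_force: 45.0
```

View pics/c2.png

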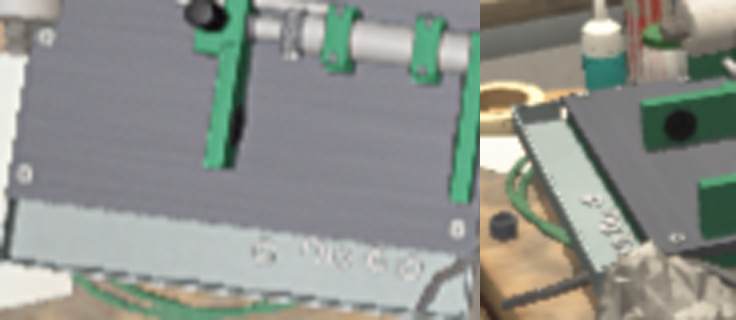

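```bash
python3 -m jog '{"jaw":[0,0,0,0,0,0,0,0,0,0],"slide":[[0,0,0.7],[0,0,1],[0,0,1],[0,0,1],[0,0,1],[0,0,1],[0,0,0.8],[0,0,0.4],[0,0,0.3],[0,0,0]],"spin":[0,0,0,0,0,0,0,0,0,0]}'
python3 - <<'E'
from h import *
np.set_printoptions(precision=1,suppress=True)
m=env.camera_model("top");b=np.array([503.6,164.1]);a=np.radians(-7.3);R=np.array([[np.cos(a),-np.sin(a)],[np.sin(a),np.cos(a)]])
for c in((263,250),(312,245),(340,255),(375,260),(410,268)):
    u,v=c[0]/4+179.6,c[1]/4+179.6;print([(plane(m,u,v,z)[:2]-b)@R for z in(50,60,72)])
for c in((60,203),(400,247)):print("edge",(plane(m,c[0]/4+179.6,c[1]/4+179.6,72)[:2]-b)@R)
E
```

```text
time_s: 18.75
ee_pos: [502.7, -298.4, 23.2]
ee_rot: [-180.0, -0.0, 103.9]
force: [-0.1, 0.1, -1.0]
gripper_width: 24.1
gripper_force: 45.0
[array([-60.5,  64.1]), array([-60. ,  62.1]), array([-59.3,  59.7])]
[array([-51.9,  27.3]), array([-51.4,  25.6]), array([-50.9,  23.6])]
[array([-56.7,   4.9]), array([-56.2,   3.4]), array([-55.6,   1.6])]
[array([-57.1, -22.3]), array([-56.5, -23.6]), array([-55.9, -25.1])]
[array([-59.6, -49.8]), array([-59.1, -50.8]), array([-58.4, -52.1])]
edge [-44.1 217.4]
edge [-43.8 -42.5]
```

```bash
python3 -m jog '{"jaw":[0,0,0,0,0,0],"slide":[[0,0,0.06],[0,0,0.06],[0,0,0.02],[0,0,0],[0,0,0],[0,0,0]],"spin":[0,0,0,0,0,0]}'
```

```text
time_s: 19.35
ee_pos: [502.9, -298.5, 19.7]
ee_rot: [180.0, 0.0, 104.0]
force: [0.3, 0.1, -1.7]
gripper_width: 24.1
gripper_force: 45.0
```

```bash
python3 -m jog '{"jaw":[0,0,0],"slide":[[0,0,0.03],[0,0,0],[0,0,0]],"spin":[0,0,0]}'
python3 -m jog '{"jaw":[46,46,46,46,46,46,46,46],"slide":[[0,0,0],[0,0,0],[0,0,0],[0,0,0],[0,0,0],[0,0,0],[0,0,0],[0,0,0]],"spin":[0,0,0,0,0,0,0,0]}'
python3 -m jog '{"jaw":[46,46,46,46,46,46,46,46,46,46],"slide":[[0,0,-0.3],[0,0,-0.8],[0,0,-1],[0,0,-1],[0,0,-1],[0,0,-1],[0,0,-1],[0,0,-1],[0,0,-1],[0,0,0]],"spin":[0,0,0,0,0,0,0,0,0,0]}'
```

```text
time_s: 19.65
ee_pos: [502.9, -298.5, 19.6]
ee_rot: [180.0, 0.0, 104.0]
force: [-1.6, 1.4, 5.3]
gripper_width: 23.9
gripper_force: 45.0
time_s: 20.45
ee_pos: [502.8, -298.4, 18.6]
ee_rot: [180.0, -0.0, 104.0]
force: [-0.2, -0.2, -0.2]
gripper_width: 46.1
gripper_force: 0.0
time_s: 21.45
ee_pos: [504.6, -299.5, 267.2]
ee_rot: [179.6, 0.4, 104.0]
force: [1.2, -0.5, 0.1]
gripper_width: 45.6
gripper_force: 0.0
```

```bash
python3 -m jog '{"jaw":[60,60,60,60,60,60,60,60,60,60],"slide":[[0,0,0],[0,0,0],[0,0,0],[0.6,0,0],[1,0.1,0],[1,0.1,0],[1,0.1,0],[1,0.1,0],[1,0.1,0],[1,0.1,0]],"spin":[1,1,0.66,0,0,0,0,0,0,0]}'
python3 -m jog '{"jaw":[60,60,60,60,60,60,60,60,60,60],"slide":[[1,0.1,0],[1,0.1,0],[1,0.1,0],[1,0.1,0],[1,0.1,0],[1,0.1,0],[1,0.1,0],[1,0.1,0],[1,0.1,0],[0.58,0.16,0]],"spin":[0,0,0,0,0,0,0,0,0,0]}'
python3 -m jog '{"jaw":[60,60,60],"slide":[[0,0,0],[0,0,0],[0,0,0]],"spin":[0,0,0]}'
cat > look.py <<'E'
from h import *
np.set_printoptions(precision=1,suppress=True)
import sys
b=np.array([503.6,164.1]);a=np.radians(-7.3);R=np.array([[np.cos(a),-np.sin(a)],[np.sin(a),np.cos(a)]])
def blobs(n,lo,hi,z,box,kmin=15):
    m=env.camera_model(n);f=env.grab_frame(n)[:,:,::-1];cv2.imwrite(f"pics/{n}_{env.state()['time_s']:.2f}.png",f)
    k=cv2.inRange(cv2.cvtColor(f,cv2.COLOR_BGR2HSV),lo,hi)
    q=np.zeros_like(k);x0,x1,y0,y1=box;q[y0:y1,x0:x1]=k[y0:y1,x0:x1]
    N,l,s,c=cv2.connectedComponentsWithStats(q)
    for i in range(1,N):
        if s[i,4]>=kmin:
            w=plane(m,*c[i],z);print(n,s[i],c[i],w,(w[:2]-b)@R)
E
python3 - <<'E'
from look import *
print(env.state()["ee_pos"])
W=(0,640,0,250)
print("yellow");blobs("wrist",(22,120,120),(35,255,255),118,W)
print("red");blobs("wrist",(0,150,120),(6,255,255),115,W)
print("black");blobs("wrist",(0,0,0),(180,120,45),173,W,150)
m=env.camera_model("wrist");print("exp handle top",proj(m,[623,256,173]),proj(m,[623,256,130]),"chip2",proj(m,[456,184,50]))
E
```

```text
time_s: 22.45
ee_pos: [545.4, -101.8, 261.4]
ee_rot: [-179.9, -0.0, 82.8]
force: [-0.2, -0.6, -1.0]
gripper_width: 59.9
gripper_force: 0.0
time_s: 23.45
ee_pos: [613.1, 179.7, 261.3]
ee_rot: [-179.9, -0.0, 82.9]
force: [-0.1, -0.1, -0.4]
gripper_width: 59.9
gripper_force: 0.0
time_s: 23.75
ee_pos: [613.7, 175.6, 261.7]
ee_rot: [-180.0, 0.0, 82.6]
force: [-0.5, -0.5, 0.0]
gripper_width: 59.9
gripper_force: 0.0
[613.7 175.6 261.7]
yellow
wrist [341  59  20   5 100] [350.5  61. ] [655.  281.5 118. ] [135.2 135.6]
red
wrist [550   2   7   7  20] [553.4   5.3] [826.3 303.3 115. ] [302.4 179.1]
wrist [363   4  16  11 163] [370.7   9.4] [676.3 319.5 115. ] [151.6 176.1]
black
wrist [298  73  32  35 295] [313.4  91. ] [621.2 257.7 173. ] [104.8 107.7]
wrist [231 216  29  34 588] [249.2 236.4] [556.9 155.8 173. ] [53.9 -1.5]
wrist [377 216  29  34 549] [387.6 237.4] [664.6 141.  173. ] [162.6  -2.4]
wrist [  61  223  133   27 2533] [134.8 235.5] [468.1 168.  173. ] [-35.8  -0.6]
wrist [ 443  223  133   27 1490] [505.6 239.8] [756.7 127.1 173. ] [255.7  -4.5]
exp handle top (np.float64(316.1260440158886), np.float64(93.27269642554184)) (np.float64(316.3806699130994), np.float64(96.42007404677366)) chip2 (np.float64(176.67890673711756), np.float64(186.65184801372104))
```

```bash
python3 -m jog '{"jaw":[60,60,60,60,60,60,60,60,60,60],"slide":[[0.7,-0.07,0],[1,0,0],[1,0,0],[0,0,0],[0,0,0.8],[0,0,1],[0,0,1],[0,0,0.6],[0,0,0],[0,0,0]],"spin":[0,0,0,0,0,0,0,0,0,0]}'
python3 -m jog '{"jaw":[60,60,60,60,60,60],"slide":[[0,0,0.4],[0,0,0.4],[0,0,0.15],[0,0,0],[0,0,0],[0,0,0]],"spin":[0,0,0,0,0,0]}'
```

```text
time_s: 24.9
ee_pos: [622.6, 256.5, 160.3]
ee_rot: [180.0, -0.0, 82.6]
force: [0.4, -0.1, 1.2]
gripper_width: 60.5
gripper_force: 0.0
time_s: 25.5
ee_pos: [622.6, 257.4, 131.6]
ee_rot: [180.0, -0.0, 82.7]
force: [-0.6, -0.3, 0.8]
gripper_width: 59.9
gripper_force: 0.0
```

```bash
python3 -m jog '{"jaw":[0,0,0,0,0,0,0,0,0,0],"slide":[[0,0,0],[0,0,0],[0,0,0],[0,0,0],[0,0,0],[0,0,0],[0,0,0],[0,0,0],[0,0,0],[0,0,0]],"spin":[0,0,0,0,0,0,0,0,0,0]}' 60
python3 - <<'E'
from look import *
W=(0,640,0,250)
print("yellow");blobs("wrist",(22,120,120),(35,255,255),118,W)
print("yellowtop");blobs("top",(22,120,120),(35,255,255),118,(180,320,140,200),3)
print("red");blobs("top",(0,150,120),(6,255,255),115,(205,240,150,185),3)
E
```

```text
time_s: 26.5
ee_pos: [621.1, 257.4, 131.2]
ee_rot: [-179.9, 0.0, 82.7]
force: [-4.9, -0.0, 2.5]
gripper_width: 22.8
gripper_force: 60.0
yellow
wrist [360 185  32   8 247] [375.2 188.5] [655.1 280.5 118. ] [135.4 134.8]
yellowtop
red
```

```bash
python3 -m jog '{"jaw":[0,0,0,0,0,0,0,0,0,0],"slide":[[0.08,0,0],[0.13,0,0],[0.13,0,0],[0.13,0,0],[0.13,0,0],[0.13,0,0],[0.13,0,0],[0.1,0,0],[0.04,0,0],[0,0,0]],"spin":[0,0,0,0,0,0,0,0,0,0]}'
python3 - <<'E'
from look import *
W=(0,640,0,250)
print("yellow");blobs("wrist",(22,120,120),(35,255,255),118,W)
print("red");blobs("wrist",(0,150,120),(6,255,255),115,W)
m=env.camera_model("wrist");print(proj(m,[676,319,115]))
E
```

```text
time_s: 27.65
ee_pos: [624.4, 284.1, 131.1]
ee_rot: [-179.8, 0.4, 82.7]
force: [-6.6, -8.0, 5.2]
gripper_width: 22.9
gripper_force: 60.0
yellow
wrist [360 185  32   8 249] [375.3 188.5] [658.4 307.2 118. ] [135.4 161.6]
red
wrist [539  74   8   7  24] [542.6  77.4] [748.  353.2 115. ] [218.4 218.6]
wrist [580 136  10  21  65] [584.  145.6] [770.7 315.7 115. ] [245.6 184.3]
wrist [598 149   5   6  15] [599.9 151.8] [779.2 311.3 115. ] [254.7 181. ]
wrist [395 156  25  18 377] [407.3 165.3] [677. 317. 115.] [152.6 173.7]
(np.float64(405.1287253054016), np.float64(161.89734757865523))
```

```bash
python3 -m jog '{"jaw":[0,0,0,0,0,0,0,0],"slide":[[0.1,0,0],[0.1,0,0],[0.1,0,0],[0.08,0,0],[0.04,0,0],[0,0,0],[0,0,0],[0,0,0]],"spin":[0,0,0,0,0,0,0,0]}'
python3 - <<'E'
from look import *
W=(0,640,0,250)
print("yellow");blobs("wrist",(22,120,120),(35,255,255),118,W)
print("red");blobs("wrist",(0,150,120),(6,255,255),115,(340,460,100,250))
E
```

```text
time_s: 28.55
ee_pos: [625.9, 295.7, 131.1]
ee_rot: [-179.8, 0.4, 82.7]
force: [-7.4, -9.2, 5.6]
gripper_width: 23.0
gripper_force: 60.0
yellow
wrist [360 185  31   8 246] [375.1 188.5] [659.8 318.9 118. ] [135.3 173.3]
red
wrist [394 181  25  15 344] [405.8 187.7] [676.9 316.5 115. ] [152.5 173.2]
```

```bash
python3 -m jog '{"jaw":[0,0,0,0,0,0,0,0],"slide":[[0,0,0],[0,0,0],[0,0,0],[0,0,0],[0,0,0],[0,0,0],[0,0,0],[0,0,0]],"spin":[0,0,0,0,0,0,0,0]}'
ls pics | grep _; python3 - <<'E'
from look import *
import glob
blobs("top",(8,130,120),(22,255,255),45,(395,460,210,245))
f=cv2.imread(sorted(glob.glob("pics/wrist_23*"))[0])
g=cv2.cvtColor(f,cv2.COLOR_BGR2GRAY)[90:225,140:215]
t=cv2.morphologyEx(g,cv2.MORPH_TOPHAT,np.ones((9,9),np.uint8))
k=cv2.dilate((t>18).astype(np.uint8),np.ones((3,3)));N,l,s,c=cv2.connectedComponentsWithStats(k)
print([(s[i]+[140,90,0,0,0]).tolist() for i in range(1,N) if s[i,4]>60])
E
```

```text
time_s: 29.45
ee_pos: [625.9, 295.8, 131.1]
ee_rot: [-179.8, 0.4, 82.7]
force: [-7.1, -9.6, 5.5]
gripper_width: 23.2
gripper_force: 60.0
top_26.60.png
top_26.65.png
wrist_23.80.png
wrist_23.85.png
wrist_23.90.png
wrist_26.55.png
wrist_27.70.png
wrist_27.75.png
wrist_28.60.png
wrist_28.65.png
top [406 218  34  13 238] [423.6 223.7] [ 508.4 -313.9   45. ] [  65.5 -473.5]
[[189, 101, 13, 16, 116], [152, 132, 18, 19, 287], [162, 176, 14, 26, 280], [166, 205, 13, 19, 162]]
```

```bash
python3 -c "
from workcell import env
print(env.job_done())"
```

```text
the job is handed in; nothing more can be done
None
```

I handed the job in at about 29.5 s; no verdict came back. By my own measurements all five turnings are in the trough (one close to the bed-side wall), the block is back on the bench about where it started, and the gripper is holding the jaw still with the pointer within about 1 mm of the middle of the red mark.

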